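# Load the reagent deck of an extraction workstation

## Task

Load the reagent deck for the next run: stand the blue-capped bottle in the blue cup, the red-capped bottle in the red cup and the amber bottle in the brown cup, and push the green-and-white reagent cartridge down between the two sprung balls of the clip holder until it clicks fully home. Carry everything upright, set it fully down, and leave the beaker and the petri dish where they are.

Things in the scene. Friction and masses are not known exactly. Their poses are not given: they have to be found in the camera images.
- blue_bottle: white reagent bottle with a BLUE screw cap; round body 58 mm diameter, 113 mm high in all, the body cylindrical up to about 75 mm, then a shoulder; about 150 g. Stands loose and upright on the bench. Origin: centre of its underside, z up. Grasp it round from above with the TCP some 78 mm above its underside, so that the palm clears the cap.
- red_bottle: white reagent bottle with a RED screw cap; same shape and size as the blue-capped one, about 170 g. Origin: centre of its underside, z up.
- amber_bottle: amber (brown) reagent bottle with a black cap; round body 48 mm diameter, 95 mm high, the body cylindrical up to about 55 mm, then a shoulder; about 100 g. Origin: centre of its underside, z up. Grasp it round from above with the TCP some 60 mm above its underside, so that the palm clears the cap.
- cartridge: reagent cartridge: upright block 34 mm (its x) by 62 mm (its y) by 58 mm high, about 90 g, white, the upper 22 mm green, foil squares on top; alike turned by half a turn. Across each y end, 10 mm above the underside, runs a rounded bead (65 mm over both). Origin: centre of its underside, z up. Grasp across the 34 mm (along its x), e.g. 40 mm above the underside.
- blue_cup: BLUE flared bottle cup on a black 90 mm square foot; it and the other three carriers change places on the aluminium reagent deck. Seat floor 7 mm above this origin, straight seat 68 mm diameter up to 18 mm, mouth flaring to 82 mm diameter at 32 mm. Origin: centre of the foot's underside (8 mm above the bench), z up.
- red_cup: RED flared bottle cup, same form and size as the blue cup. Origin: centre of the underside of the foot.
- brown_cup: BROWN flared bottle cup, smaller: seat floor 7 mm above this origin, straight seat 58 mm diameter up to 18 mm, mouth flaring to 72 mm diameter at 32 mm, on the same 90 mm square foot. Origin: centre of the underside of the foot.
- clip_holder: black 90 mm square foot with two green-tipped posts at +y and -y (46 mm high, 71.5 mm apart) and low rails at +x and -x (39 mm apart, 24 mm high). The cartridge goes in from above, its y along this y, either way round. Sprung balls in the posts stop it 12 mm short; pushed on with about 6 to 10 N it snaps past them onto the seat, 6 mm above this origin. Origin: centre of the foot's underside, z up.
- beaker: empty glass beaker, 70 mm diameter (77 mm over the spout), 86 mm high; a bystander. Origin: centre of its underside.
- petri_dish: petri dish with pink agar, 69 mm diameter, 15 mm high; a bystander. Origin: centre of its underside.

How it is judged:
By the outcome, as a careful person would: the job done as asked, in the order asked, and still so for the second after the job is handed in, with the robot touching nothing.
It also fails if it takes over 88 s, if anything falls off the work surface, if the arm or the gripper's body presses on something with over 40 N, if the wrist force passes 120 N, or if a joint passes its speed limit or range.

## Robot

A 7-joint arm with a two-finger parallel gripper is mounted at the origin on the work surface; the furniture and walls round the work are solid. World frame = base frame: x ahead of the robot, y to its left, z up, the work surface at z = 0. Lengths are in m, angles in rad, forces in N, time in s.
With the tool pointing down it reaches from about 0.4 to 0.75 m from the base axis. Payload 19.5 kg.
Tool frame: the origin (TCP) lies between the finger pads, 19 mm behind the fingertips; this is the grasp point; x points along the fingers, y is the direction in which the jaws open and shut, and the axes are right-handed (so a half turn about x gives the same grasp; the last joint's range is limited). The gripper opens to 85 mm and grips with 20 to 120 N. Pads are 22 mm wide; open, the fingers measure 114 mm over their backs; the gripper's body (76 mm by 85 mm) begins 54 mm behind the grasp point. The pads swing forward as they close: fully open they stand 13 mm farther back than shut.
Start: joints at [-1.285, 0.707, -0.028, 1.485, 0.022, 0.951, -0.075], TCP at [0.185, 0.544, 0.25] pointing down, gripper open.
Joint ranges: [-2.71, 2.71], [-0.32, 2.16], [-1.57, 1.52], [0, 2.45], [-1.46, 4.6], [0, 2.02], [-2.83, 2.83]. Speed limits (rad/s): [1.89, 1.89, 2.57, 2.57, 3.01, 3.01, 3.01].

## Interface

Orientations are given as a rotation vector (axis times angle).
In Python, from workcell import robot gives the robot as it stands. Calls block until the motion is done:
- robot.reach(position, orientation): joint-space move of the TCP to a pose.
- robot.move_linear(position, ori=None, feed=0.15): straight line of the TCP; ori=None keeps the orientation; feed is the mean speed in m/s.
- robot.movej(angles): joint-space move.
- robot.set_gripper(opening, force=None): finger opening in m; force is the grip in N (None keeps the last); returns when the fingers have stopped.
- robot.pause(seconds).
- robot.solve_ik(position, orientation): joint angles nearest the present ones, or None.
- robot.get_state(): the state.
- robot.capture(name): name is "scene" or "top" or "wrist"; returns a dict with "image" (400x640x3 uint8, blue, green, red), "depth" (400x640 float32, m along the optical axis (not along the pixel's ray), 0 where there is no reading), "intrinsics" (3x3 intrinsics, pixels), "distortion" ([k1, k2, p1, p2, k3] as OpenCV has them; the pictures are not rectified), "T" (4x4, takes a point from camera to world coordinates); the wrist camera has in their place "tool_from_camera" (4x4, takes a point from camera to tool coordinates, whose origin is the TCP and whose axes are the tool frame's). Camera axes: x right, y down, z forward; pixel columns grow to the right and rows downward; lengths in m; the calibration is good to about 2 mm. A picture is of the moment at which its call begins: read the wrist's pose just before it.
A pose or a line that the arm cannot do raises robot.MotionError and nothing moves.
- robot.finish_job(): hands the job in, once; it reports no verdict.
Trained networks look in a picture, given as the dict that the camera call returned (one of the last four; its "shot" number tells which), for a name from the list of things; names that differ only in an ending like _2 or _b are one class to them, and where a whole thing is asked for, a point or a joint stands for the part that bears it (a point fixed in the world has none). Each returns a list of dicts, best first, with "conf" (0 to 1); they miss things now and then, are a little off and sometimes report something else, mostly with a low value. They report only what shows in the picture. A call takes as long as a camera call.
- robot.find_in(target, picture): "centre" ([column, row] in pixels, amid what is visible of it).
- robot.trace(target, picture): "mask" (400x640 bool, what is visible of it) and "centre" ([column, row] in pixels, amid what is visible of it).
- robot.place_of(target, picture): "centre" ([column, row] in pixels: a listed point, or the origin of a listed thing).
The state is a dict: "clock": time; "joints": joint angles; "joint_vel": joint speeds; "tau": joint torques, N m; "tcp_pos": TCP position; "tcp_rot": TCP orientation; "force": force on the tool from outside, world axes, zero at the start; "wrist_torque": the same for the moment, N m; "width": finger opening in m.
Only numpy, scipy, OpenCV 4.12 (cv2) and the standard library are available. Lean on these libraries where they do the work, as an engineer would, in place of code of your own. Each camera call takes 0.05 s, during which the arm holds its last target. There are 200 camera calls.

## Working session

There is one attempt and no reset: what is moved stays moved. The work goes in short steps, each a Python script; the robot and the scene stay as the last script left them, time stands still between calls to the robot, and variables do not carry over. Pictures are saved under pics/ and viewed, about 12 in all and at most 16, crops included, and the job is handed in when it is done.

```bash
mkdir -p pics; ls
cat > h.py <<'E'
from workcell import robot
import numpy as np, cv2
from scipy.spatial.transform import Rotation as R
def px2cam(c,uv):
    p=cv2.undistortPoints(np.array(uv,float).reshape(-1,1,2),np.array(c["intrinsics"]),np.array(c["distortion"]))[:,0]
    return np.c_[p,np.ones(len(p))]
def T_of(c,st=None):
    if "T" in c: return np.array(c["T"])
    T=np.eye(4);T[:3,:3]=R.from_rotvec(st["tcp_rot"]).as_matrix();T[:3,3]=st["tcp_pos"]
    return T@np.array(c["tool_from_camera"])
def on_plane(c,uv,z,st=None):
    T=T_of(c,st);d=px2cam(c,uv)@T[:3,:3].T
    return T[:3,3]+d*((z-T[2,3])/d[:,2])[:,None]
def cloud(c,mask,st=None):
    v,u=np.nonzero(mask&(c["depth"]>0))
    p=px2cam(c,np.c_[u,v])*c["depth"][v,u][:,None];T=T_of(c,st)
    return p@T[:3,:3].T+T[:3,3]
E
python3 - <<'E'
from h import *
N="blue_bottle red_bottle amber_bottle cartridge blue_cup red_cup brown_cup clip_holder beaker petri_dish".split()
s=robot.get_state();print(s["clock"],s["tcp_pos"],s["tcp_rot"],s["width"],s["force"])
for cam in("top","scene"):
    c=robot.capture(cam);cv2.imwrite(f"pics/{cam}0.png",c["image"])
    print(cam,T_of(c).round(2).tolist())
    for n in N:
        for r in robot.trace(n,c)[:2]:
            p=cloud(c,r["mask"])
            if len(p)<20: continue
            zt=np.percentile(p[:,2],97);t=p[p[:,2]>zt-.012]
            print(n,round(r["conf"],2),np.round(r["centre"]),len(p),"ztop",zt.round(3),"top mean",t[:,:2].mean(0).round(4),"mid",((np.percentile(p,2,0)+np.percentile(p,98,0))/2).round(3)[:2])
        o=robot.place_of(n,c)
        if o: print("   origin",round(o[0]["conf"],2),on_plane(c,o[0]["centre"],.008 if "cup" in n or "clip" in n else 0)[0].round(4))
print(robot.get_state()["clock"])
E
```

```text
pics
0.0 [0.18505335 0.54414123 0.24951673] [ 0.25634698  1.55558781 -0.2581453 ] 0.08556731624231798 [-0.26161952  0.65965229 -0.41965438]
top [[0.01, -1.0, 0.04, 0.47], [-1.0, -0.01, -0.04, -0.11], [0.04, -0.04, -1.0, 0.94], [0.0, 0.0, 0.0, 1.0]]
blue_bottle 0.88 [242. 206.] 603 ztop 0.115 top mean [0.4842 0.0508] mid [0.483 0.048]
   origin 0.9 [0.4853 0.0528 0.    ]
red_bottle 0.92 [287. 234.] 517 ztop 0.115 top mean [ 0.4271 -0.0529] mid [ 0.428 -0.055]
   origin 0.88 [ 0.4196 -0.0449  0.    ]
amber_bottle 0.57 [183. 244.] 436 ztop 0.096 top mean [0.3878 0.1976] mid [0.388 0.192]
   origin 0.87 [0.3929 0.2023 0.    ]
cartridge 0.97 [443. 199.] 496 ztop 0.061 top mean [ 0.5022 -0.4441] mid [ 0.502 -0.457]
   origin 0.76 [ 0.5009 -0.4454  0.    ]
blue_cup 0.71 [369. 172.] 1265 ztop 0.041 top mean [ 0.5745 -0.2614] mid [ 0.572 -0.258]
   origin 0.81 [ 0.5694 -0.2566  0.008 ]
red_cup 0.89 [386. 203.] 1242 ztop 0.041 top mean [ 0.4857 -0.3011] mid [ 0.485 -0.294]
   origin 0.93 [ 0.4831 -0.3007  0.008 ]
brown_cup 0.73 [334. 188.] 1324 ztop 0.04 top mean [ 0.5328 -0.1713] mid [ 0.53  
[... 1218 characters left out ...]
[ 0.569 -0.26 ]
blue_cup 0.17 [275. 196.] 877 ztop 0.114 top mean [ 0.4233 -0.0555] mid [ 0.42 -0.06]
   origin 0.69 [ 0.5702 -0.25    0.008 ]
red_cup 0.79 [359. 257.] 1387 ztop 0.041 top mean [ 0.4912 -0.2892] mid [ 0.48 -0.3 ]
   origin 0.55 [ 0.4777 -0.2975  0.008 ]
brown_cup 0.9 [341. 215.] 990 ztop 0.04 top mean [ 0.5342 -0.1636] mid [ 0.527 -0.176]
   origin 0.93 [ 0.5359 -0.1562  0.008 ]
clip_holder 0.79 [320. 238.] 1182 ztop 0.051 top mean [ 0.439  -0.2061] mid [ 0.441 -0.21 ]
   origin 0.87 [ 0.4461 -0.2084  0.008 ]
beaker 0.82 [432. 251.] 1432 ztop 0.086 top mean [ 0.6018 -0.3944] mid [ 0.598 -0.397]
   origin 0.88 [ 0.6021 -0.403   0.    ]
   origin 0.57 [0.4105 0.11   0.    ]
2.1
```

View pics/top0.png

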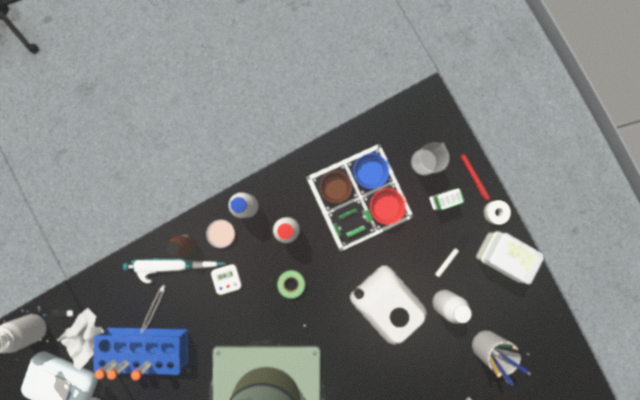

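View pics/scene0.png

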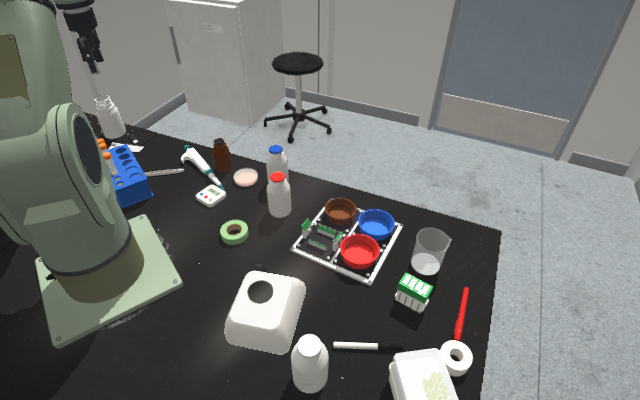

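The top view shows the deck near px (360,195), turned about 25°, with the cartridge at (447,199), the blue and red bottles at (242,206) and (286,231), and the amber bottle in the arm's shade at (182,243). The scene view agrees. Next I'll look at the deck and cartridge with the wrist camera, then go on to the blue bottle.

```bash
cat >> h.py <<'E'
def rot(yaw):
    y=np.array([np.cos(yaw),np.sin(yaw),0]);x=np.array([0,0,-1.])
    return R.from_matrix(np.c_[x,y,np.cross(x,y)]).as_rotvec()
def yawof(y):
    """best of yaw, yaw+pi: the one nearer the present wrist"""
    c=R.from_rotvec(robot.get_state()["tcp_rot"])
    return min((y,y+np.pi),key=lambda a:(c.inv()*R.from_rotvec(rot(a))).magnitude())
def shot():
    s=robot.get_state();return robot.capture("wrist"),s
E
python3 - <<'E'
from h import *
s=robot.get_state();M=R.from_rotvec(s["tcp_rot"]).as_matrix();print(M.round(2).tolist())
p=[0.47,-0.28,0.33]
for a in np.deg2rad([24,114,204,294]):
    q=robot.solve_ik(p,rot(a));print(a,None if q is None else np.round(q,2))
robot.reach(p,rot(yawof(np.deg2rad(114))))
c,s=shot();print(s["clock"],s["tcp_pos"]);cv2.imwrite("pics/w1.png",c["image"]);print(T_of(c,s).round(2).tolist())
np.savez("w1.npz",depth=c["depth"],K=c["intrinsics"],D=c["distortion"],T=T_of(c,s),im=c["image"])
for n in "cartridge blue_cup red_cup brown_cup clip_holder beaker".split():
    for r in robot.trace(n,c)[:1]:
        p=cloud(c,r["mask"],s)
        if len(p)<20: continue
        zt=np.percentile(p[:,2],97);t=p[p[:,2]>zt-.006]
        print(n,round(r["conf"],2),np.round(r["centre"]),len(p),"ztop",zt.round(3),"top mid",((t.min(0)+t.max(0))/2)[:2].round(4),t[:,:2].mean(0).round(4))
    o=robot.place_of(n,c)
    if o: print("   origin",round(o[0]["conf"],2),on_plane(c,o[0]["centre"],.008 if "cup" in n or "clip" in n else 0,s)[0].round(4))
E
```

```text
[[-0.0, 0.32, 0.95], [-0.0, 0.95, -0.32], [-1.0, -0.0, -0.0]]
0.4188790204786391 [ 0.31  0.6   0.33  1.45 -0.21  1.12  1.09]
1.9896753472735358 [ 0.52  0.58 -0.08  1.45  0.05  1.12  2.42]
3.5604716740684323 [-0.03  0.88  1.3   1.46 -0.85  1.43 -1.44]
5.1312680008633285 [ 0.05  0.73  0.93  1.46 -0.6   1.25 -0.1 ]
5.1667 [ 0.47029718 -0.27944996  0.32996942]
[[-0.41, 0.87, 0.28, 0.4], [0.91, 0.39, 0.12, -0.31], [0.0, 0.3, -0.95, 0.45], [0.0, 0.0, 0.0, 1.0]]
cartridge 0.87 [179. 128.] 2293 ztop 0.061 top mid [ 0.4998 -0.4442] [ 0.4996 -0.4442]
   origin 0.65 [ 0.5023 -0.446   0.    ]
blue_cup 0.85 [305. 231.] 4534 ztop 0.041 top mid [ 0.5691 -0.2562] [ 0.5743 -0.2545]
   origin 0.68 [ 0.5702 -0.2553  0.008 ]
red_cup 0.88 [302. 159.] 5194 ztop 0.041 top mid [ 0.4826 -0.2963] [ 0.4838 -0.297 ]
brown_cup 0.83 [380. 229.] 4390 ztop 0.041 top mid [ 0.5283 -0.1684] [ 0.5314 -0.1644]
   origin 0.97 [ 0.5275 -0.1668  0.008 ]
clip_holder 0.62 [383. 160.] 5383 ztop 0.053 top mid [ 0.4422 -0.2096] [ 0.4395 -0.2045]
   origin 0.76 [ 0.4416 -0.2104  0.008 ]
beaker 0.75 [184. 217.] 4186 ztop 0.086 top mid [ 0.597  -0.3973] [ 0.6042 -0.4013]
   origin 0.56 [ 0.5999 -0.4033  0.    ]
```

View pics/w1.png

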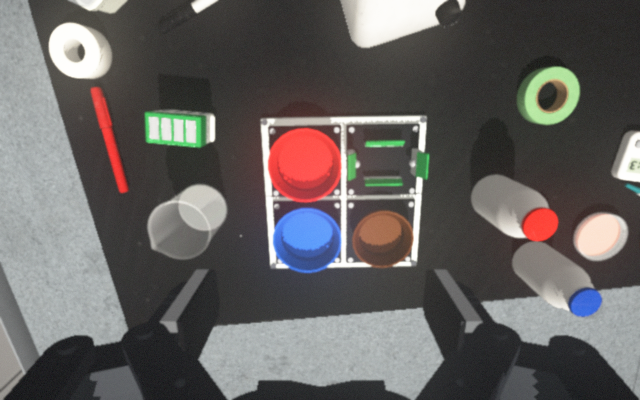

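The wrist view shows the red cup at (303,160), blue at (306,238) and brown at (382,236). The clip holder is at (385,162), with its posts left and right, so its y axis points at about 115° in world. The deck lattice fits: yaw 25°, clip at (0.442,-0.2095). The cartridge is at (180,128). Now the blue bottle.

```bash
cat >> h.py <<'E'
U=np.array([.906,.423]);V=np.array([-.423,.906])
CUP=dict(blue=np.array([.5691,-.2562]),red=np.array([.4824,-.2963]),brown=np.array([.5286,-.1688]),clip=np.array([.4421,-.2095]))
def look(n,h,rmax,st_xy):
    """bottle axis from the wrist view: cap/upper part centre, and place_of"""
    c,s=shot();cv2.imwrite(f"pics/l_{n}_{s['clock']:.0f}.png",c["image"]);out={}
    for r in robot.trace(n,c)[:2]:
        p=cloud(c,r["mask"],s);p=p[np.linalg.norm(p[:,:2]-st_xy,axis=1)<.08]
        t=p[p[:,2]>h-.008]
        if len(t)>20:
            ctr,rad=cv2.minEnclosingCircle(t[:,:2].astype(np.float32));print(n,round(r["conf"],2),"top",len(t),t[:,:2].mean(0).round(4),np.round(ctr,4),round(rad,4),"ztop",p[:,2].max().round(3))
            out.setdefault("top",t[:,:2].mean(0))
    o=robot.place_of(n,c)
    if o: print(n,"origin",round(o[0]["conf"],2),on_plane(c,o[0]["centre"],0,s)[0].round(4))
    return out
E
python3 - <<'E'
from h import *
p=np.array([.482,.049])
y=yawof(np.deg2rad(70));print(y)
for q,z in((p,.25),(p,.08),(CUP["blue"],.25),(CUP["blue"],.095),(CUP["red"],.095),(CUP["brown"],.075)):
    k=robot.solve_ik([*q,z],rot(y));print(None if k is None else np.round(k,2))
robot.reach([*p,.24],rot(y))
print(look("blue_bottle",.113,.03,p),robot.get_state()["clock"])
E
```

```text
1.2217304763960306
[-0.24  0.58  0.13  1.81 -0.1   0.76  1.16]
[-0.21  0.88  0.07  1.97 -0.19  0.3   1.24]
[ 0.31  0.79  0.13  1.29 -0.1   1.07  1.68]
[ 0.34  0.98  0.07  1.44 -0.09  0.72  1.67]
[ 0.47  0.91  0.06  1.67 -0.08  0.56  1.79]
[ 0.22  0.94  0.06  1.72 -0.11  0.48  1.58]
blue_bottle 0.67 top 1834 [0.4804 0.0528] [0.4813 0.0525] 0.0184 ztop 0.116
blue_bottle origin 0.69 [0.4838 0.0532 0.    ]
{'top': array([0.48044377, 0.05280907])} 7.2583
```

```bash
cat >> h.py <<'E'
def pick(xy,yaw,z,force=40,up=.24):
    robot.move_linear([*xy,z],feed=.2);f0=robot.get_state()["force"]
    robot.set_gripper(.0,force);s=robot.get_state();print("width",s["width"],"f",np.round(s["force"]-f0,1))
    robot.move_linear([*xy,up],feed=.25);s=robot.get_state();print("lifted",s["width"],np.round(s["force"]-f0,2),s["clock"])
def place(xy,yaw,z,up=.24,dn=.012,op=.085):
    robot.reach([*xy,up],rot(yaw))
    f0=robot.get_state()["force"][2]
    robot.move_linear([*xy,z+.01],feed=.2);print("at +10mm",robot.get_state()["force"][2]-f0)
    k=z+.01
    while k>z-.004:
        k-=.0015;robot.move_linear([*xy,k],feed=.03)
        df=robot.get_state()["force"][2]-f0
        if df>1.2: break
    print("set z",k-z,"df",df,robot.get_state()["clock"])
    robot.set_gripper(op);robot.move_linear([*xy,up],feed=.3);print("done",robot.get_state()["clock"])
E
python3 - <<'E'
from h import *
y=1.2217
pick([.481,.0525],y,.078)
place(CUP["blue"],y,.008+.007+.078)
c=robot.capture("scene");cv2.imwrite("pics/s1.png",c["image"][120:330,180:500].repeat(2,0).repeat(2,1))
E
```

```text
width 0.057154659671499373 f [ 0.4  1.9 11.2]
lifted 0.05706543667028056 [ 0.88  0.44 -2.72] 9.3833
at +10mm -0.302218922714949
set z -0.0005000000000000143 df 15.394378628234236 13.1833
done 14.2167
```

View pics/s1.png

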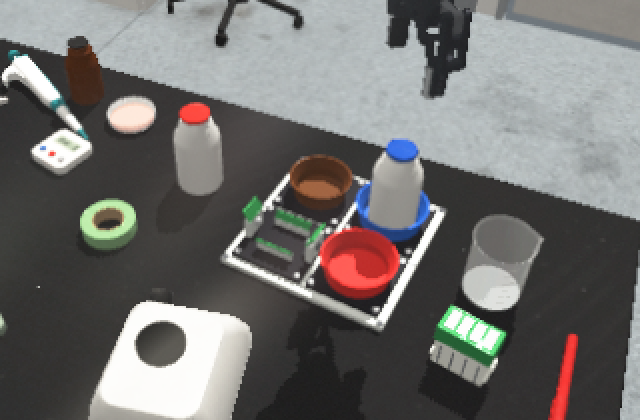

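The blue bottle stands upright in the blue cup, at px (400,190) of the crop. Next is the red one.

```bash
python3 - <<'E'
from h import *
y=1.2217;p=np.array([.425,-.053])
robot.reach([*p,.24],rot(y))
t=look("red_bottle",.113,.03,p)["top"]
assert np.linalg.norm(t-p)<.01
pick(t,y,.078)
place(CUP["red"],y,.008+.007+.078)
p=np.array([.387,.196])
robot.reach([*p,.24],rot(y))
look("amber_bottle",.095,.03,p)
E
ls pics
```

```text
red_bottle 0.63 top 1829 [ 0.4231 -0.0506] [ 0.424  -0.0511] 0.0184 ztop 0.116
red_bottle origin 0.91 [ 0.4224 -0.0523  0.    ]
width 0.0573041470771937 f [-0.   1.6 10. ]
lifted 0.05772932024027958 [-0.81  0.19 -2.52] 17.525
at +10mm 0.9947611334606621
set z -0.0005000000000000143 df 20.27799588411016 21.1
done 22.1333
amber_bottle 0.65 top 1111 [0.3839 0.2012] [0.3845 0.2009] 0.0154 ztop 0.097
amber_bottle origin 0.83 [0.3835 0.1998 0.    ]
l_amber_bottle_24.png
l_blue_bottle_7.png
l_red_bottle_15.png
s1.png
scene0.png
top0.png
w1.png
```

Run:
```python
from h import *
y=1.2217
pick([.3842,.2005],y,.060,force=35)
place(CUP["brown"],y,.008+.007+.060)
c=robot.capture("scene");cv2.imwrite("pics/s2.png",c["image"][120:330,180:500].repeat(2,0).repeat(2,1))
# deck+cartridge looks; same tool yaw for both (jaws along clip x = 25 deg)
d=np.load("w1.npz")
p=np.array([.500,-.4445])
for a in np.deg2rad([25,205]):
    for xy in(p,CUP["clip"]):
        q=robot.solve_ik([*xy,.2],rot(a));print(a,None if q is None else np.round(q,2))
robot.reach([*p,.22],rot(np.deg2rad(25)))
c,s=shot();cv2.imwrite("pics/w2.png",c["image"])
r=robot.trace("cartridge",c)[0];P=cloud(c,r["mask"],s);t=P[(P[:,2]>.052)&(np.linalg.norm(P[:,:2]-p,axis=1)<.06)]
print(r["conf"],r["centre"],len(t),P[:,2].max(),cv2.minAreaRect((t[:,:2]*1000).astype(np.float32)),t[:,:2].mean(0),s["clock"])
```

```text
width 0.04722353119830554 f [-0.5 -0.2  9.9]
lifted 0.047435577976586124 [ 0.44  0.64 -1.15] 26.4583
at +10mm 1.0463244392160158
set z -0.0005000000000000143 df 15.563077888331815 30.6083
done 31.775
0.4363323129985824 [ 0.57  0.94  0.29  1.16 -0.26  1.08  1.3 ]
0.4363323129985824 [ 0.23  0.68  0.27  1.86 -0.28  0.64  1.1 ]
3.5779249665883754 [ 0.31  1.21  1.3   1.17 -1.13  1.48 -1.3 ]
3.5779249665883754 [-0.17  1.03  1.3   1.87 -1.1   1.19 -1.17]
0.87 [321.5, 186.4] 2811 0.061703300132808836 ((500.3358154296875, -445.40838623046875), (33.881866455078125, 61.39471435546875), 18.490589141845703) [ 0.4997814  -0.44352292] 32.9
```

View pics/s2.png

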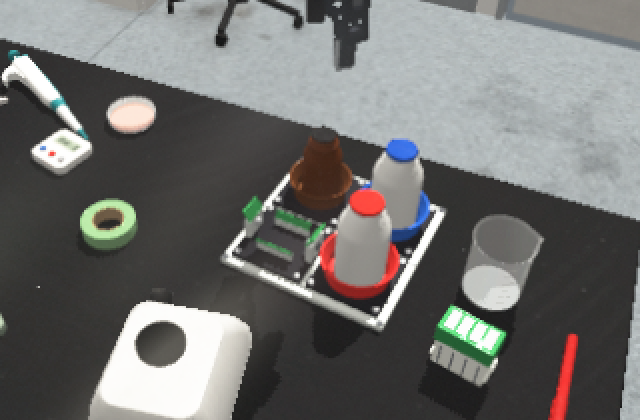

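View pics/w2.png

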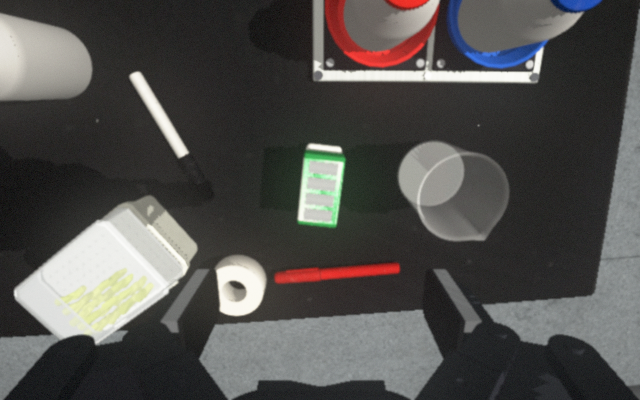

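The amber bottle stands in the brown cup, and the beaker and dish haven't moved. The wrist view shows the cartridge at (322,186), x axis at 18.5°, centre (0.5002,-0.445). I'll grasp it and measure the clip again with it held above.

Run:
```python
from h import *
p=np.array([.5002,-.445]);a=np.deg2rad(18.5)
robot.set_gripper(.062)
robot.reach([*p,.20],rot(a))
pick(p,a,.044,force=50,up=.20)
robot.reach([*CUP["clip"],.22],rot(np.deg2rad(25)))
c,s=shot();cv2.imwrite("pics/w3.png",c["image"])
np.savez("w3.npz",depth=c["depth"],intrinsics=c["intrinsics"],distortion=c["distortion"],T=T_of(c,s),image=c["image"])
print(s["tcp_pos"],R.from_rotvec(s["tcp_rot"]).as_matrix().round(4)[:,1])
P=cloud(c,np.ones((400,640),bool),s)
L=(P[:,:2]-CUP["clip"])@np.c_[U,V]   # clip frame
m=(np.abs(L)<.05).all(1)
posts=m&(P[:,2]>.045)&(P[:,2]<.07);rails=m&(np.abs(L[:,1])<.03)&(P[:,2]>.027)&(P[:,2]<.04)
for n,k in(("post+",posts&(L[:,1]>0)),("post-",posts&(L[:,1]<0)),("rail+",rails&(L[:,0]>0)),("rail-",rails&(L[:,0]<0))):
    q=L[k]
    if len(q)>5: print(n,len(q),np.percentile(q,[2,50,98],axis=0).round(4).tolist(),P[k][:,2].mean().round(4))
print(s["clock"])
```

```text
width 0.03376116836304711 f [-1.5  0.9  9. ]
lifted 0.033168369677724706 [-0.13  0.65 -0.55] 35.6833
[ 0.44240336 -0.2104148   0.21958316] [ 9.067e-01  4.219e-01 -5.000e-04]
post+ 340 [[-0.0146, 0.0379], [-0.0001, 0.0428], [0.0143, 0.0462]] 0.0517
rail+ 276 [[0.021, -0.0107], [0.0241, 0.0061], [0.0272, 0.0226]] 0.0308
rail- 270 [[-0.0274, -0.01], [-0.0243, 0.0068], [-0.0212, 0.0226]] 0.0307
36.6417
```

View pics/w3.png

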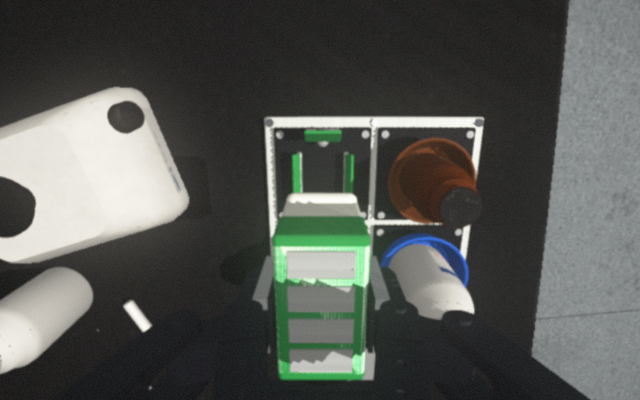

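The held cartridge is at (320,300), square to the jaws. Beyond it the clip's far post is at (323,135) and the rails at (297,170) and (348,170). I'll measure the held cartridge and the clip yaw from this same shot.

Run:
```python
from h import *
c=dict(np.load("w3.npz"))
P=cloud(c,np.ones((400,640),bool))
L=(P[:,:2]-CUP["clip"])@np.c_[U,V]
m=(np.abs(L)<.05).all(1);z=P[:,2]
t=L[m&(z>.222)&(z<.25)&(np.abs(L[:,0])<.02)]*1000
print("cart",len(t),np.median(z[m&(z>.22)]),cv2.minAreaRect(t.astype(np.float32)),np.percentile(t,[1,99],axis=0).round(1).tolist())
for sg in(1,-1):
    r=L[m&(np.abs(L[:,1])<.022)&(z>.027)&(z<.04)&(L[:,0]*sg>0)];b=np.polyfit(r[:,1],r[:,0],1);print("rail yaw deg",-np.degrees(b[0]).round(2),b[1])
r=L[m&(z>.045)&(z<.07)&(L[:,1]>0)]; b=np.polyfit(r[:,0],r[:,1],1);print("post yaw",np.degrees(b[0]))
print(np.histogram(r[:,1],bins=np.arange(.034,.05,.001)))
print("tcp in clip",((np.array([.44240336,-.2104148])-CUP["clip"])@np.c_[U,V]).round(4))
```

```text
cart 16044 0.25548135804825967 ((-0.05134010314941406, -0.7084236145019531), (63.08088302612305, 39.98215866088867), 89.74444580078125) [[-19.4, -30.2], [18.7, 30.3]]
rail yaw deg 0.52 0.02417534697169517
rail yaw deg -0.63 -0.024376212011258138
post yaw -0.2287710767442088
(array([ 0,  0,  0, 11, 33, 35, 36, 38, 37, 39, 37, 37, 37,  0,  0]), array([0.034, 0.035, 0.036, 0.037, 0.038, 0.039, 0.04 , 0.041, 0.042,
       0.043, 0.044, 0.045, 0.046, 0.047, 0.048, 0.049]))
tcp in clip [-0.0001 -0.001 ]
```

Run:
```python
from h import *
d=np.load("w1.npz");c=dict(depth=d["depth"],intrinsics=d["K"],distortion=d["D"],T=d["T"])
P=cloud(c,np.ones((400,640),bool));z=P[:,2]
L=(P[:,:2]-CUP["clip"])@np.c_[U,V];m=(np.abs(L)<.052).all(1)
for sg in(1,-1):
    r=L[m&(z>.049)&(z<.058)&(L[:,1]*sg>.03)&(abs(L[:,0])<.02)]
    print("post",sg,len(r),np.percentile(r,[1,50,99],axis=0).round(4).tolist(),np.histogram(abs(r[:,1]),bins=np.arange(.033,.051,.001))[0])
    r=L[m&(abs(L[:,1])<.03)&(z>.027)&(z<.036)&(L[:,0]*sg>0)];print("rail",sg,len(r),np.percentile(r,[1,50,99],axis=0).round(4).tolist())
c=dict(np.load("w3.npz"));P=cloud(c,np.ones((400,640),bool));z=P[:,2]
L=(P[:,:2]-CUP["clip"])@np.c_[U,V]
k=(abs(L)<.05).all(1)&(z>.225)&(abs(L[:,0])<.015)
print(np.histogram(z[k],bins=np.arange(.225,.28,.005)))
for lo in(.225,.23,.235,.24):
    t=L[k&(z>lo)&(z<lo+.005)]
    if len(t)>50: print(lo,np.percentile(t[:,1],[1,99]))
```

```text
post 1 173 [[-0.0141, 0.0402], [0.0006, 0.0434], [0.0152, 0.0469]] [ 0  0  0  0  0  0  0 15 28 32 34 28 22 14  0  0  0]
rail 1 208 [[0.0206, -0.0222], [0.0238, 0.0002], [0.0276, 0.0223]]
post -1 128 [[-0.014, -0.046], [-0.0003, -0.0436], [0.0138, -0.0398]] [ 0  0  0  0  0  0  6  7 17 24 25 25 24  0  0  0  0]
rail -1 189 [[-0.0264, -0.0226], [-0.0239, -0.0007], [-0.0198, 0.0225]]
(array([  445, 12031,   177,     0,     0,     0,     2,     1,    74,
         330,  1672]), array([0.225, 0.23 , 0.235, 0.24 , 0.245, 0.25 , 0.255, 0.26 , 0.265,
       0.27 , 0.275, 0.28 ]))
0.225 [0.02943773 0.03055846]
0.23 [-0.0303458   0.03002121]
0.235 [-0.02338371  0.02434678]
```

The clip centre holds to within about 1 mm, and the held cartridge is centred on it. Inserting now with the force watched.

Run:
```python
from h import *
xy=CUP["clip"]+.0000*U-.0004*V
robot.set_gripper(0,80)
robot.move_linear([*xy,.125],rot(np.deg2rad(25)),feed=.15)
robot.pause(.2);s=robot.get_state();f0=s["force"];print(s["tcp_pos"],((s["tcp_pos"][:2]-CUP["clip"])@np.c_[U,V]).round(4))
robot.move_linear([*xy,.082],feed=.08)
k=.082
while k>.0555:
    k-=.0015;robot.move_linear([*xy,k],feed=.03)
    s=robot.get_state();df=s["force"]-f0
    print(round(k,4),s["tcp_pos"][2].round(4),np.r_[df[:2]@np.c_[U,V],df[2]].round(1),s["width"].round(4))
    if df[2]>22 or abs(df[:2]).max()>15: break
print(s["clock"])
```

```text
[ 0.44257499 -0.2099322   0.12565956] [ 0.0002 -0.0006]Traceback (most recent call last):
  File "<stdin>", line 11, in <module>
AttributeError: 'float' object has no attribute 'round'
```

Run:
```python
from h import *
xy=CUP["clip"]-.0004*V
s=robot.get_state();f0=s["force"];k=s["tcp_pos"][2];print(s["clock"],f0)
while k>.0555:
    k-=.0015;robot.move_linear([*xy,k],feed=.03)
    s=robot.get_state();df=np.array(s["force"])-f0
    print(round(k,4),round(s["tcp_pos"][2],4),np.r_[df[:2]@np.c_[U,V],df[2]].round(1),round(s["width"],4))
    if df[2]>22 or abs(df[:2]).max()>15: break
print(s["clock"])
c,s=shot();cv2.imwrite("pics/w4.png",c["image"])
c=robot.capture("scene");cv2.imwrite("pics/s4.png",c["image"][160:310,240:440].repeat(3,0).repeat(3,1))
```

```text
38.825 [-0.66183237  0.55850314 -0.02658848]
0.0792 0.0792 [-0.6 -0.7 -0.4] 0.0329
0.0777 0.0777 [ 0.6 -0.9 -1.1] 0.0327
0.0762 0.0762 [ 0.8 -0.9 -0.6] 0.0326
0.0747 0.0746 [ 0.5 -0.4 -0.9] 0.033
0.0732 0.0731 [-0.2  0.5 -1.3] 0.0328
0.0717 0.0717 [0.5 2.8 1. ] 0.0329
0.0702 0.0702 [0.7 5.  3.4] 0.033
0.0687 0.0688 [0.7 2.7 2.6] 0.0327
0.0672 0.0672 [-0.7  3.   0.2] 0.0326
0.0657 0.0656 [ 0.2  2.5 -0.9] 0.033
0.0642 0.064 [ 0.2  1.6 -0.4] 0.0327
0.0627 0.0625 [-0.3  2.1 -4.3] 0.0326
0.0612 0.061 [ 0.6  1.5 -6.8] 0.033
0.0597 0.0596 [-0.2  2.9 -8.4] 0.0329
0.0582 0.0592 [-1.9  9.5 22. ] 0.0329
0.0567 0.0588 [-4.2 15.1 55.5] 0.0328
42.825
```

View pics/s4.png

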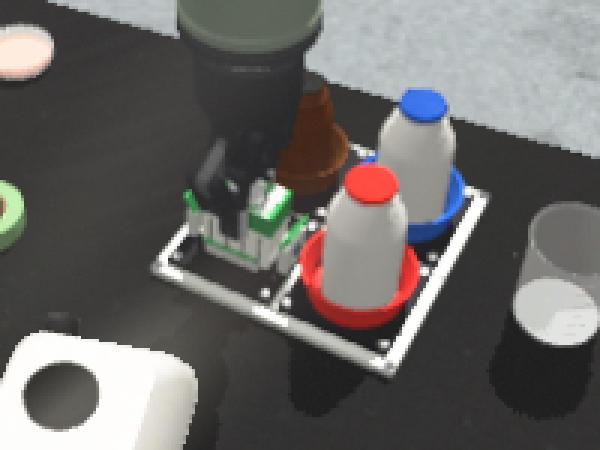

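The force rose, then reversed as the balls snapped in, then hit a hard stop near the seated height. I'll release, retreat and check everything.

Run:
```python
from h import *
xy=CUP["clip"]-.0004*V
robot.move_linear([*xy,.0588],feed=.05)
robot.set_gripper(.052);print(robot.get_state()["force"])
robot.move_linear([*xy,.20],feed=.2)
q=CUP["clip"]-.08*V+.04*U
robot.reach([*q,.30],rot(np.deg2rad(25)))
robot.pause(.2)
c,s=shot();cv2.imwrite("pics/w5.png",c["image"])
m=robot.trace("cartridge",c)[0];P=cloud(c,m["mask"],s);t=P[P[:,2]>np.percentile(P[:,2],97)-.006]
L=(t[:,:2]-CUP["clip"])@np.c_[U,V];print(m["conf"],"top z",np.percentile(t[:,2],[5,50,95]),np.percentile(L,[1,99],axis=0).round(4).tolist())
A=np.linalg.lstsq(np.c_[L,np.ones(len(L))],t[:,2],rcond=None)[0];print("tilt deg",np.degrees(A[:2]))
for n,cc in(("blue_bottle","blue"),("red_bottle","red"),("amber_bottle","brown")):
    for r in robot.trace(n,c)[:1]:
        P=cloud(c,r["mask"],s);P=P[np.linalg.norm(P[:,:2]-CUP[cc],axis=1)<.06];zt=P[:,2].max();t=P[P[:,2]>zt-.008];print(n,"top",zt.round(4),t[:,:2].mean(0)-CUP[cc])
c=robot.capture("scene");cv2.imwrite("pics/s5.png",c["image"][120:330,180:500].repeat(2,0).repeat(2,1))
print(robot.get_state()["clock"])
```

```text
[ 0.05845666 -0.58953334  0.01770736]
0.8 top z [0.07145834 0.07300897 0.07448848] [[-0.0173, -0.0303], [0.0156, 0.0308]]
tilt deg [-0.21539505 -0.09181149]
blue_bottle top 0.1305 [-0.00064268  0.00074613]
red_bottle top 0.131 [0.00068138 0.00093884]
amber_bottle top 0.1129 [ 0.00016094 -0.00057038]
45.4583
```

View pics/w5.png

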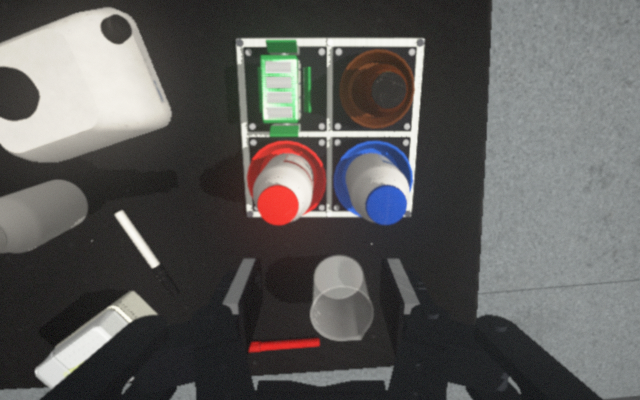

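View pics/s5.png

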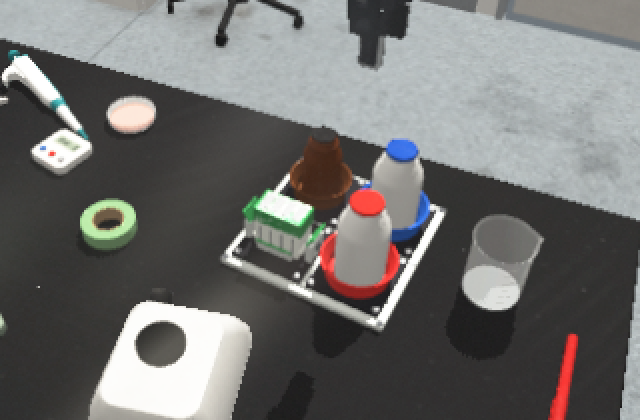

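All three bottles are seated: red at (280,185), blue at (378,185) and amber at (385,92). The cartridge at (280,88) is level, its top at 73 mm against 72 nominal (12 mm higher if it hadn't clicked). The beaker and dish haven't moved. Handing in.

```bash
python3 -c "
from workcell import robot
robot.finish_job()"
```

```text
the job is handed in; nothing more can be done
```

The reagent deck is loaded and I handed the job in at about 45 s on the robot clock, with the gripper open and well clear.

- **Bottles:** I placed blue, then red, then amber in their cups. The last wrist view shows each one upright and within about 1 mm of its cup's centre. Cap heights are 130.5, 131 and 113 mm against 128, 128 and 110 nominal. The depth camera read these bottles 1 to 3 mm high before I moved them too.
- **Cartridge:** It went into the clip last. The push force rose by about 5 N, reversed by about 8 N as the balls snapped in, then hit a hard stop. Its top is level at 73 mm against 72 mm nominal; it would be 12 mm higher if it had not clicked in.
- **Bystanders:** The beaker and the petri dish look unmoved in the last camera views. I did not re-measure their positions.

- **Harder push than planned:** My last 1.5 mm step pushed the seated cartridge with about 55 N, and I backed off at once. That force went through the held cartridge, not the arm or gripper body, and it is under the 120 N wrist limit.
- **Script error:** One script stopped on a printing error partway through the insertion. The arm simply held still, and I carried on from there.

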